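# Bring up a buffing bench in order

### The job

Get the polishing bench ready for buffing: press the red rocker on the work lamp to switch it on, then press the green rocker on the dust extractor to switch it on, and only then press the buffer's green start button until it stays in. Nothing needs picking up: keep off the red stop button, and leave the rotor and the other loose things on the bench where they are.

Things in the scene. Friction and masses are not known exactly. Their poses are not given: they have to be found in the camera images.
- lamp: black LED flood lamp, fixed: round magnetic foot, stiff yellow bent neck, head 200 x 140 x 50 mm, back side up with the red rocker in its middle. Top about 0.2 m above the table. Origin on the table under the head; foot and neck 105-125 mm from it in +x; its -x side faces the robot at yaw 0.
- lamp_rocker (a joint): red rocker switch on the upward-facing back of the lamp head, rad: 0 off, 0.35 on; counts as on above 0.28. A stiff rocker without a spring: it stays wherever it is left, so push it to its end stop. Takes about 3 N at lamp_rocker_press; rigid end stops. Rocker 48 mm long (x), 32 mm wide (y), pivot across its middle, in a bezel that is always lower than the rocker.
- lamp_rocker_press (a point): where to press: top surface of the red rocker's far (+x) half, 16 mm from the pivot; this ON half has a white bar and stands up 20 degrees while off. Moves with the rocker, sinking 5 mm to level as it goes on. While off: z squarely out of the panel, x from the near half to the far half. Panel leans 0.26 rad towards the lamp's -x; point 0.19 m above the table.
- extractor: blue box-shaped bench dust extractor, fixed, 200 x 220 x 180 mm high; black control plate on top with the green rocker and a small grey speed knob (not used), 68 mm behind the middle (+x) a carrying bar along y up to 210 mm high, round intake grille on the +x side. Origin at the centre of its underside.
- extractor_rocker (a joint): green rocker switch on top of the extractor, rad: 0 off, 0.35 on; counts as on above 0.28. A stiff rocker without a spring: it stays wherever it is left, so push it to its end stop. Takes about 3 N at extractor_rocker_press; rigid end stops. Rocker 48 mm long (x), 32 mm wide (y), pivot across its middle, in a bezel that is always lower than the rocker.
- extractor_rocker_press (a point): where to press: top surface of the green rocker's far (+x) half, 16 mm from the pivot; this ON half has a white bar and stands up 20 degrees while off. Moves with the rocker, sinking 5 mm to level as it goes on. While off: z squarely out of the panel, x from the near half to the far half. Panel level; point 0.20 m above the table.
- buffer: green double-ended bench buffer, fixed: motor across y, axis 100 mm in +x of the origin, a round mop 144 mm in diameter at each end, 470 mm long over the shaft ends, up to 226 mm high; in front (-x) of it a grey starter box 110 x 120 mm with a green and a red push button. Origin on the table between motor and box.
- buffer_start (a joint): green start button, m: 0 out (stopped), 0.006 home (running); counts as started above 0.0048. No spring: it stays where it is left, so push it to the end stop; the red button beside it is geared to it and comes out as it goes in. Takes about 3 N; rigid end stop.
- buffer_start_top (a point): middle of the top face of the round green start button, 28 mm in diameter, about 0.11 m above the table, 12.5 mm proud of the box while out, 6.5 mm when home; moves with it. z points squarely out of the button (press along -z); the face leans 0.42 rad towards the buffer's -x. The red button is 56 mm away in -y.
- buffer_stop: red stop button, 28 mm in diameter, 56 mm in -y from the green one, 6.5 mm proud of the box while stopped, 12.5 mm when running; not to be touched. Origin on its axis at about the face of the box when stopped, z out of the face.
- rotor: upright bright-metal screw rotor being polished: three slanted discs 86 mm across on a shaft, hexagon nut on top, 140 mm tall; loose, not to be disturbed; origin at the underside, in the middle.
- bar_green: green bar of polishing compound half in a paper sleeve, 110 x 42 x 36 mm, lying flat; loose, not to be disturbed; origin at the underside, in the middle.
- paste_jar: closed jar of polishing paste, black cap, yellow label, 64 mm across, 75 mm tall; loose, not to be disturbed; origin at the underside, in the middle.
- flap_wheel: red-brown abrasive flap wheel lying flat, 110 mm across, 32 mm high at its hub; loose, not to be disturbed; origin at the underside, in the middle.
- die_grinder: hand-held air die grinder lying on its rubber pad, about 210 mm long, 45 mm high; loose, not to be disturbed; origin at the underside, in the middle.
- screwdriver: screwdriver lying on the table; loose, not to be disturbed; origin at the underside.

How it is judged (in metres and radians):
On the way, in this order (a step that is already met when the one before it is completed fails the run):
1. the lamp is on (red rocker over) (value of joint lamp_rocker above 0.28 rad), for 0.1 s.
2. then the extractor is on (green rocker over), lamp still on (value of joint each of lamp_rocker, extractor_rocker above 0.28 rad), for 0.1 s.
3. then the buffer is started (green button in and staying in), lamp and extractor still on (all of step 2 and value of joint buffer_start above 0.0048 m), for 0.2 s.
At the end, for the whole second after the job is handed in: Lamp rocker and extractor rocker both over (above 0.28 of 0.35 rad), the buffer's green button in (above 4.8 of 6 mm), every loose thing at rest within 20 mm of where it stood (all of step 3 and linear speed of each of rotor, bar_green, paste_jar, flap_wheel, die_grinder, screwdriver below 0.02 m/s and distance of each of rotor, bar_green, paste_jar, flap_wheel, die_grinder, screwdriver from where it was at the start of the episode below 0.02 m); the robot touches nothing.
It fails at once if the extractor is switched on before the lamp (value of joint extractor_rocker above 0.28 rad and not (value of joint lamp_rocker above 0.28 rad)).
It fails at once if the buffer is started before the extractor runs (value of joint buffer_start above 0.0048 m and not (value of joint extractor_rocker above 0.28 rad)).
It fails at once if the red stop button is pressed (over 2 N) (contact force between buffer_stop and anything else above 2 N).
It fails at once if a loose thing is lifted, carried or pushed more than 20 mm (distance of any of rotor, bar_green, paste_jar, flap_wheel, die_grinder, screwdriver from where it was at the start of the episode above 0.02 m).
It fails at once if the rotor is tipped over (angle between rotor's own z axis and vertical above 0.35 rad).
It also fails if it takes over 54 s, if anything falls off the work surface, if the arm or the gripper's body presses on something with over 40 N, if the wrist force passes 120 N, or if a joint passes its speed limit or range.

### The arm

A 6-joint arm with a two-finger parallel gripper is mounted at the origin on the work surface. World frame = base frame: x ahead of the robot, y to its left, z up, the work surface at z = 0. Lengths are in mm, angles in degrees, forces in N, time in s.
With the tool pointing down it reaches from about 300 to 850 mm from the base axis. Payload 4.2 kg.
Tool frame: the origin (TCP) lies midway between the tips of the shut fingers; the grasp point (between the pads) lies 19 mm behind it; z points along the fingers, y is the direction in which the jaws open and shut (so a half turn about z gives the same grasp; the last joint's range is limited). The gripper opens to 91 mm and grips with 3 to 60 N. Pads are 32 mm wide; open, the fingers measure 118 mm over their backs; the gripper's body (76 mm by 178 mm) begins 60 mm behind the grasp point.
Start: joints at [61.994, 18.312, 89.639, -0, 72.044, -1.146], TCP at [259.799, 512.979, 213.976] pointing down, gripper open.
Joint ranges: [-177.97, 177.97], [-48.28, 115.42], [12.27, 149.76], [-77.06, 257.06], [2.81, 150.46], [-146.56, 146.56]. Speed limits (degrees/s): [147.25, 147.25, 180, 180, 180, 180].

### API

Orientations are given as [roll, pitch, yaw] about the fixed x, y, z axes, in that order (R = Rz(yaw) Ry(pitch) Rx(roll)).
In Python, from workcell import env gives the robot as it stands.
- The arm moves only by the shell command python3 -m jog 'ROWS' [FORCE]. ROWS is JSON, a list of rows, each an object of numbers: "dx", "dy", "dz": the shift along the world's x, y, z in m; "wx", "wy", "wz": the turn, a rotation vector about the world's x, y, z in rad; "grip": the gripper's target within -1 to 1 (shut at 1, half-way at 0, fully open at -1). In form: [{"dx": .., "dy": .., "dz": .., "wx": .., "wy": .., "wz": .., "grip": ..}, ...]. A call has 1 to 10 rows; each row shifts and turns the commanded pose from where the row before left it; what a row does not reach is not made up. A row lasts 1/10 s, in which the tool goes at most 50 mm and 8.59 degrees, less where a joint would pass 70% of its speed; a pose out of reach is approached as far as the arm can. A call with a gripper value outside its range is refused whole. The fingers move at their own pace and stop on an object; FORCE is the grip in N (left out, the last holds). Time passes only in rows, so rows that do not move let the fingers close. It gives the time, the measured TCP pose, the force and the opening at its end, in the units of the state.
- env.state(): the state, without advancing time (a new reading comes with each control period).
- env.grab_frame(name): name is "scene" or "top" or "wrist"; returns the picture (384x512x3 uint8, red, green, blue); there is no depth.
- env.get_calibration(name): a dict with "fx", "fy", "cx", "cy" (pixels), "k1" (the pictures are not rectified: a ray, as slopes to the right and down, at radius r is drawn at 1 + k1 r^2 times it, then the intrinsics apply), "R" (3x3) and "t" (3): a world point X has camera coordinates R X + t. Camera axes: x right, y down, z forward; pixel columns grow to the right and rows downward; lengths in mm; the calibration is good to about 2 mm. A picture is of the moment at which its call begins: read the wrist's pose just before it. get_calibration takes no time and is no camera call; for the wrist camera it gives the pose at the moment of the call.
- env.job_done(): hands the job in, once; it reports no verdict.
The state is a dict: "time_s": time; "qpos": joint angles; "qvel": joint speeds; "effort": joint torques, N m; "ee_pos": TCP position; "ee_rot": TCP orientation; "force": force on the tool from outside, world axes, zero at the start; "torque": the same for the moment, N m; "gripper_width": finger opening in mm.
Only numpy, scipy, OpenCV 4.12 (cv2) and the standard library are available. Lean on these libraries where they do the work, as an engineer would, in place of code of your own. Each camera call takes 0.05 s, during which the arm holds its last target. There are 200 camera calls.

## Working session

There is one attempt and no reset: what is moved stays moved. The work goes in short steps, Python scripts to look and compute and a shell command to move; the robot and the scene stay as the last step left them, time stands still between calls to the robot, and variables do not carry over. Pictures are saved under pics/ and viewed, about 8 in all and at most 12, crops included, and the job is handed in when it is done.

```bash
ls; mkdir -p pics
cat > h.py <<'E'
import numpy as np, cv2
from workcell import env
def grab(n,f=None):
    c=env.get_calibration(n); im=env.grab_frame(n)
    if f: cv2.imwrite('pics/'+f,cv2.cvtColor(im,cv2.COLOR_RGB2BGR))
    return im,c
def ray(c,u,v):
    K=np.array([[c['fx'],0,c['cx']],[0,c['fy'],c['cy']],[0,0,1.]])
    p=cv2.undistortPoints(np.array([[[u,v]]],float),K,np.array([c['k1'],0,0,0,0.]))[0,0]
    R=np.array(c['R']);t=np.array(c['t'])
    d=R.T@np.array([p[0],p[1],1]); return -R.T@t,d/np.linalg.norm(d)
def plane(c,u,v,z):
    o,d=ray(c,u,v); return o+d*(z-o[2])/d[2]
def tri(rs):
    A=sum(np.eye(3)-np.outer(d,d) for o,d in rs); b=sum((np.eye(3)-np.outer(d,d))@o for o,d in rs)
    x=np.linalg.solve(A,b); return x,[round(float(np.linalg.norm((np.eye(3)-np.outer(d,d))@(x-o))),1) for o,d in rs]
def proj(c,X):
    R=np.array(c['R']);p=R@np.array(X)+np.array(c['t']);x,y=p[:2]/p[2];s=1+c['k1']*(x*x+y*y)
    return c['fx']*x*s+c['cx'],c['fy']*y*s+c['cy']
E
python3 - <<'E'
from h import *
for n in('top','scene','wrist'):
    im,c=grab(n,n+'0.png'); print(n,c['k1'],c['fx'],(-np.array(c['R']).T@np.array(c['t'])).round())
a=cv2.imread('pics/top0.png');b=cv2.imread('pics/scene0.png')
cv2.imwrite('pics/top0b.png',cv2.resize(a,(800,600)));cv2.imwrite('pics/scene0b.png',cv2.resize(b,(800,600)))
print(env.state())
E
```

```text
pics
top -0.02174160609416144 452.81077771987526 [ 461.   28. 1921.]
scene -0.08431226363809166 354.3343331368124 [ 922.  514. 1115.]
wrist 0.0008476495737049794 293.1289849563201 [191. 546. 384.]
{'time_s': 0.15, 'qpos': array([ 6.19939266e+01,  1.83422793e+01,  8.96912937e+01, -9.31417226e-04,
        7.20443742e+01, -1.14612292e+00]), 'qvel': array([ 0.13246287, -0.14164748, -0.17432917,  0.04042198, -0.09508463,
        0.0084496 ]), 'effort': array([-4.10639368e-04, -4.12774265e+01, -2.32154399e+01,  7.27333152e-02,
        4.33800579e-02, -1.26207137e-04]), 'ee_pos': array([259.61285628, 512.61562631, 213.31652785]), 'ee_rot': array([-1.79922051e+02, -6.73638038e-04,  1.53140337e+02]), 'force': array([-0.6954944 ,  0.47712844, -0.20688852]), 'torque': array([ 0.02597726, -0.01915909,  0.03422587]), 'gripper_width': 91.33773768901217}
```

View pics/top0b.png

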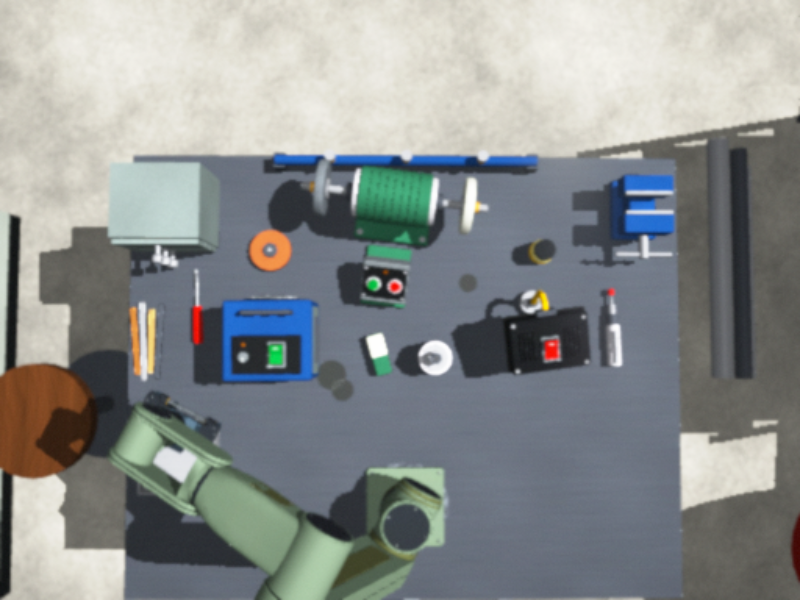

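View pics/scene0b.png

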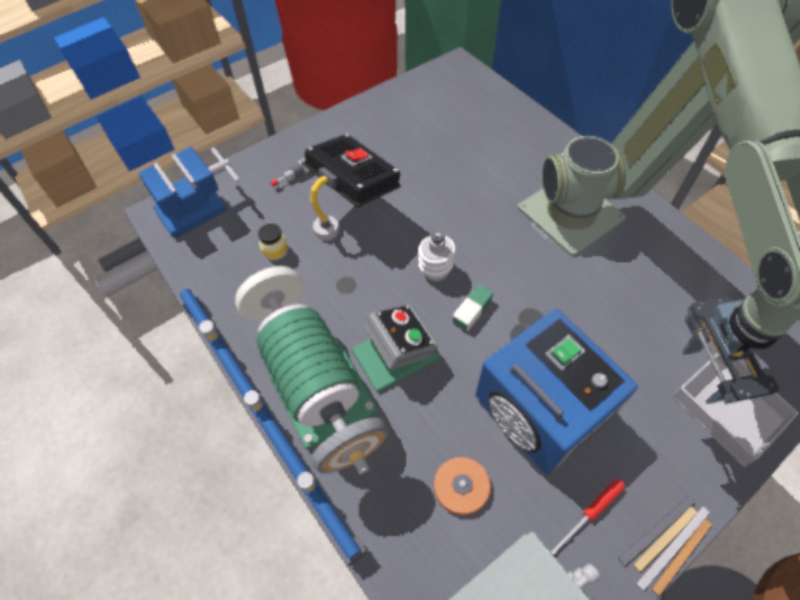

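The top view (up = +x, left = +y) and the scene view agree. In the 800x600 top view the lamp rocker is at about (551,348), the extractor rocker at (276,354) and the start button at (373,284), with the red stop button at (395,286). I'll triangulate these next.

Run:
```python
from h import *
s=512/800
seeds={'lamp':('r',(551,348),(357,155)),'ext':('g',(276,354),(567,350)),'start':('g',(373,284),(415,336)),'stop':('r',(395,286),(400,316))}
ims={n:cv2.imread(f'pics/{n}0.png') for n in('top','scene')}; cs={n:env.get_calibration(n) for n in ims}
for k,(col,a,b) in seeds.items():
    rs=[];pp=[]
    for n,p in zip(('top','scene'),(a,b)):
        im=ims[n].astype(int);B,G,R=im[...,0],im[...,1],im[...,2]
        m=((R>150)&(G<110)&(B<110)) if col=='r' else ((G>130)&(R<110)&(G-B>50))
        w=np.zeros_like(m);x,y=int(p[0]*s),int(p[1]*s);w[y-18:y+18,x-18:x+18]=1
        N,l,st,ce=cv2.connectedComponentsWithStats((m&w).astype(np.uint8))
        i=min(range(1,N),key=lambda i:np.hypot(*(ce[i]-[x,y]))-st[i,4]*.05)
        c=cv2.findContours((l==i).astype(np.uint8),0,2)[0][0]
        r=cv2.minAreaRect(c); h=cv2.convexHull(c); M=cv2.moments(h); u=(M['m10']/M['m00'],M['m01']/M['m00'])
        pp.append((np.round(u,1),np.round(r[1],1),round(r[2]))); rs.append(ray(cs[n],*u))
    X,e=tri(rs); print(k,X.round(1),e,pp)
# lamp & extractor yaw from top outlines
im=ims['top'].astype(int);B,G,R=im[...,0],im[...,1],im[...,2]
ext=((B-R)>60)&(B>100); 
for nm,m,p,z in(('ext',ext,(270,340),180),):
    w=np.zeros_like(m);x,y=int(p[0]*s),int(p[1]*s);w[y-45:y+45,x-45:x+45]=1
    c=max(cv2.findContours((m&w).astype(np.uint8),0,2)[0],key=cv2.contourArea)
    bx=cv2.boxPoints(cv2.minAreaRect(c)); print(nm,[plane(cs['top'],*q,z)[:2].round() for q in bx])
def P(u,v,z): return plane(cs['top'],u*s,v*s,z).round()
print('lamp corners',[P(*q,180) for q in((505,320),(584,310),(589,364),(512,374))])
print('ext',[P(*q,180) for q in((222,301),(316,299),(315,379),(222,380))])
print('box',[P(*q,100) for q in((369,249),(411,249),(407,306),(362,303))])
```

```text
lamp [ 424.8 -357.   182.5] [0.7, 0.7] [(array([353. , 223.3]), array([12., 10.]), 90), (array([228.3,  98.2]), array([ 6., 14.]), 90)]
ext [412.8 319.7 193.3] [0.3, 0.3] [(array([176. , 226.5]), array([11.,  8.]), 90), (array([362.1, 224.1]), array([10.2, 13.6]), 53)]
start [589.3  87.4 113.7] [1.2, 1.2] [(array([237.8, 182. ]), array([6., 5.]), 90), (array([265.1, 213.8]), array([6., 6.]), 90)]
stop [584.1  31.  108.9] [0.3, 0.3] [(array([252. , 183.3]), array([4.2, 4.9]), 45), (array([256.2, 201.6]), array([5.1, 5.7]), 72)]
ext [array([548., 454.]), array([549., 223.]), array([350., 222.]), array([350., 451.])]
lamp corners [array([ 496., -243.,  180.]), array([ 521., -440.,  180.]), array([ 388., -451.,  180.]), array([ 364., -260.,  180.])]
ext [array([542., 453., 180.]), array([547., 222., 180.]), array([351., 223., 180.]), array([349., 450., 180.])]
box [array([681.,  96., 100.]), array([681., -13., 100.]), array([534.,  -3., 100.]), array([541., 113., 100.])]
```

```bash
python3 -m jog '[{"dz":0.05,"grip":1},{"dz":0.05,"grip":1},{"dz":0.0,"grip":1}]' 20
```

```text
invalid input
```

```bash
python3 -m jog '[{"dx":0.0,"dy":0.0,"dz":0.05,"wx":0.0,"wy":0.0,"wz":0.0,"grip":1}]'; python3 -m jog -h|head -20
```

```text
time_s: 0.25
ee_pos: [257.5, 508.7, 256.7]
ee_rot: [-179.0, -0.0, 153.1]
force: [0.6, 0.5, -0.4]
gripper_width: 86.0invalid input: not JSON, or not a number
```

```bash
python3 -m jog '[{"dx":0.02,"dy":-0.03,"dz":0.03,"wx":0,"wy":0,"wz":0,"grip":1},{"dx":0.02,"dy":-0.04,"dz":0.03,"wx":0,"wy":0,"wz":-0.1,"grip":1},{"dx":0.02,"dy":-0.04,"dz":0.02,"wx":0,"wy":0,"wz":-0.1,"grip":1},{"dx":0.02,"dy":-0.045,"dz":0,"wx":0,"wy":0,"wz":-0.1,"grip":1},{"dx":0.02,"dy":-0.045,"dz":0,"wx":0,"wy":0,"wz":-0.1,"grip":1},{"dx":0.02,"dy":-0.045,"dz":0,"wx":0,"wy":0,"wz":-0.1,"grip":1},{"dx":0.02,"dy":-0.045,"dz":0,"wx":0,"wy":0,"wz":-0.1,"grip":1},{"dx":0.02,"dy":-0.045,"dz":0,"wx":0,"wy":0,"wz":-0.1,"grip":1},{"dx":0.02,"dy":-0.045,"dz":0,"wx":0,"wy":0,"wz":-0.1,"grip":1},{"dx":0,"dy":-0.05,"dz":0,"wx":0,"wy":0,"wz":-0.1,"grip":1}]' 20
```

```text
time_s: 1.25
ee_pos: [439.9, 84.0, 341.1]
ee_rot: [180.0, 0.0, 101.3]
force: [0.4, -0.3, 0.1]
gripper_width: 6.1
```

```bash
python3 -m jog '[{"dx":0,"dy":-0.05,"dz":0,"wx":0,"wy":0,"wz":-0.1,"grip":1},{"dx":0,"dy":-0.05,"dz":0,"wx":0,"wy":0,"wz":0,"grip":1},{"dx":0,"dy":-0.05,"dz":0,"wx":0,"wy":0,"wz":0,"grip":1},{"dx":0,"dy":-0.05,"dz":0,"wx":0,"wy":0,"wz":0,"grip":1},{"dx":0,"dy":-0.05,"dz":0,"wx":0,"wy":0,"wz":0,"grip":1},{"dx":0,"dy":-0.05,"dz":0,"wx":0,"wy":0,"wz":0,"grip":1},{"dx":0,"dy":-0.05,"dz":0,"wx":0,"wy":0,"wz":0,"grip":1},{"dx":0,"dy":-0.05,"dz":0,"wx":0,"wy":0,"wz":0,"grip":1},{"dx":0,"dy":-0.05,"dz":0,"wx":0,"wy":0,"wz":0,"grip":1},{"dx":0,"dy":0,"dz":0,"wx":0,"wy":0,"wz":0,"grip":1}]'
python3 - <<'E'
from h import *
s=env.state();im,c=grab('wrist','lamp1.png');print(s['ee_pos'].round(),s['ee_rot'].round(),s['time_s'],s['force'].round(1));print(np.array(c['R']).round(2),proj(c,[425,-357,185]))
E
```

```text
time_s: 2.25
ee_pos: [437.6, -369.5, 339.7]
ee_rot: [-179.9, 0.0, 95.5]
force: [0.6, 0.7, 0.4]
gripper_width: 0.1
[ 438. -370.  340.] [-180.    0.   96.] 2.25 [0.6 0.7 0.4]
[[ 1.    0.1  -0.  ]
 [ 0.09 -0.96  0.28]
 [ 0.02 -0.28 -0.96]] (np.float64(244.74151628877925), np.float64(165.21825261718794))
```

View pics/lamp1.png

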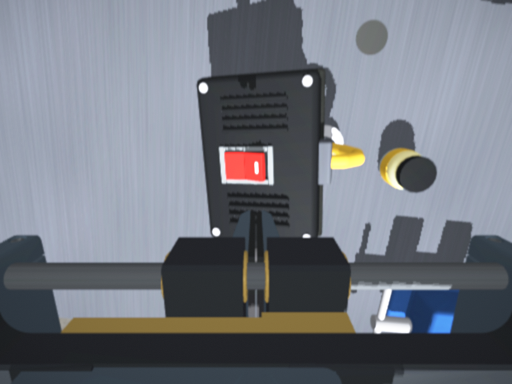

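Run:
```python
from h import *
im=cv2.imread('pics/lamp1.png').astype(int);c=env.get_calibration('wrist');B,G,R=im[...,0],im[...,1],im[...,2]
m=((R>140)&(G<110)&(B<110)).astype(np.uint8);m[:130]=0;m[200:]=0;m[:,:210]=0;m[:,290:]=0
k=max(cv2.findContours(m,0,2)[0],key=cv2.contourArea);r=cv2.minAreaRect(k);print(r,cv2.boundingRect(k))
w=((R>190)&(G>190)&(B>190)).astype(np.uint8);w[:155]=0;w[180:]=0;w[:,:251]=0;w[:,264:]=0
ys,xs=np.nonzero(w);b=(xs.mean(),ys.mean());print('bar',b,xs.min(),xs.max(),ys.min(),ys.max())
print('bar pos',plane(c,*b,190),'rocker c',plane(c,*r[0],185))
print([plane(c,*q,185).round() for q in cv2.boxPoints(r)])
a,d=plane(c,203,88,168),plane(c,216,232,168);e=a-d;print('yaw',np.degrees(np.arctan2(-e[0],e[1])),a,d)
a2=plane(c,307,81,198);print(a2)
s=env.state();print(s['ee_pos'],s['ee_rot'])
print(proj(c,s['ee_pos']))
```

```text
((244.9923858642578, 165.1066131591797), (41.750770568847656, 27.715103149414062), 4.085616588592529) (225, 151, 41, 30)
bar (np.float64(256.0869565217391), np.float64(167.5)) 254 258 162 173
bar pos [ 438.12566691 -354.08208005  190.        ] rocker c [ 425.48322027 -353.56792507  185.        ]
[array([ 402., -370.,  185.]), array([ 402., -339.,  185.]), array([ 448., -337.,  185.]), array([ 450., -369.,  185.])]
yaw 8.2528976191222 [ 371.28866083 -275.21395767  168.        ] [ 396.09531367 -446.24155589  168.        ]
[ 480.14619241 -259.70152187  198.        ]
[ 437.77949619 -366.46508665  340.17053935] [-1.79899527e+02 -1.07521590e-01  9.56151062e+01]
(np.float64(253.721684166278), np.float64(232.9915990347892))
```

```bash
python3 -m jog '[{"dx":-0.002,"dy":0.006,"dz":-0.03,"wx":0.018,"wy":-0.128,"wz":0.02,"grip":1},{"dx":-0.002,"dy":0.006,"dz":-0.03,"wx":0.018,"wy":-0.128,"wz":0.02,"grip":1},{"dx":0,"dy":0,"dz":-0.03,"wx":0,"wy":0,"wz":0,"grip":1},{"dx":0,"dy":0,"dz":-0.025,"wx":0,"wy":0,"wz":0,"grip":1},{"dx":0,"dy":0,"dz":-0.005,"wx":0,"wy":0,"wz":0,"grip":1},{"dx":0,"dy":0,"dz":0,"wx":0,"wy":0,"wz":0,"grip":1}]'
python3 - <<'E'
from h import *
s=env.state();im,c=grab('wrist','lamp2.png');print(s['ee_pos'].round(1),s['ee_rot'].round(1),s['time_s'],s['force'].round(1));print(proj(c,s['ee_pos']),proj(c,[439,-353,190]))
E
```

```text
time_s: 2.9
ee_pos: [434.5, -350.9, 221.8]
ee_rot: [165.2, -0.3, 98.2]
force: [-0.3, 0.2, 0.6]
gripper_width: 0.2
[ 434.5 -350.9  221.8] [165.2  -0.3  98.2] 2.9 [-0.3  0.2  0.6]
(np.float64(253.66813951239257), np.float64(233.07337810218593)) (np.float64(248.36356890997396), np.float64(218.93258224140473))
```

View pics/lamp2.png

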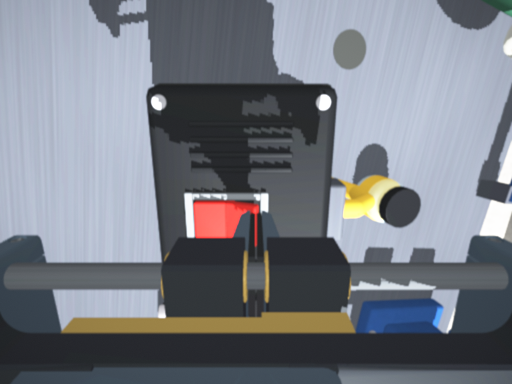

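```bash
python3 -m jog '[{"dx":0.004,"dy":-0.001,"dz":-0.015,"wx":0,"wy":0,"wz":0,"grip":1},{"dx":0.003,"dy":-0.001,"dz":-0.012,"wx":0,"wy":0,"wz":0,"grip":1},{"dx":0.001,"dy":0,"dz":-0.004,"wx":0,"wy":0,"wz":0,"grip":1},{"dx":0,"dy":0,"dz":0,"wx":0,"wy":0,"wz":0,"grip":1}]'
python3 -m jog '[{"dx":0.0005,"dy":0,"dz":-0.002,"wx":0,"wy":0,"wz":0,"grip":1},{"dx":0.0005,"dy":0,"dz":-0.002,"wx":0,"wy":0,"wz":0,"grip":1}]'
```

```text
time_s: 3.35
ee_pos: [443.0, -354.2, 191.1]
ee_rot: [165.2, -0.2, 98.2]
force: [0.3, 0.2, -0.4]
gripper_width: 0.3
time_s: 3.55
ee_pos: [443.8, -354.4, 187.6]
ee_rot: [165.1, -0.2, 98.2]
force: [-0.3, 0.7, 2.1]
gripper_width: 0.5
```

```bash
for i in 1; do python3 -m jog '[{"dx":0.0005,"dy":0,"dz":-0.002,"wx":0,"wy":0,"wz":0,"grip":1},{"dx":0,"dy":0,"dz":-0.001,"wx":0,"wy":0,"wz":0,"grip":1}]'; python3 -m jog '[{"dx":0.0005,"dy":0,"dz":-0.002,"wx":0,"wy":0,"wz":0,"grip":1},{"dx":0,"dy":0,"dz":0,"wx":0,"wy":0,"wz":0,"grip":1}]'; done
```

```text
time_s: 3.75
ee_pos: [444.1, -354.4, 186.0]
ee_rot: [165.1, -0.2, 98.2]
force: [-5.0, 3.0, 16.1]
gripper_width: 0.6
time_s: 3.95
ee_pos: [444.2, -354.5, 185.9]
ee_rot: [165.1, -0.1, 98.2]
force: [-9.5, 3.6, 22.9]
gripper_width: 0.7
```

```bash
python3 -m jog '[{"dx":-0.005,"dy":0,"dz":0.02,"wx":0,"wy":0,"wz":0,"grip":1},{"dx":-0.008,"dy":0,"dz":0.03,"wx":0,"wy":0,"wz":0,"grip":1},{"dx":0,"dy":0,"dz":0.04,"wx":0,"wy":0,"wz":0,"grip":1},{"dx":0,"dy":-0.02,"dz":0.04,"wx":0,"wy":0,"wz":0,"grip":1},{"dx":0,"dy":-0.02,"dz":0,"wx":0,"wy":0,"wz":0,"grip":1},{"dx":0,"dy":0,"dz":0,"wx":0,"wy":0,"wz":0,"grip":1}]'
python3 - <<'E'
from h import *
s=env.state();im,c=grab('wrist');print(s['ee_pos'].round(1),s['force'].round(1))
u,v=map(int,proj(c,[426,-354,185]));print(u,v)
a=cv2.imread('pics/lamp1.png')[135:200,200:300];b=cv2.cvtColor(im,4)[v-35:v+30,u-50:u+50]
cv2.imwrite('pics/lamp3.png',cv2.resize(np.vstack([a,b]),None,fx=4,fy=4))
E
```

```text
time_s: 4.55
ee_pos: [431.2, -396.4, 312.5]
ee_rot: [165.2, -0.1, 98.1]
force: [-0.6, 0.3, -1.1]
gripper_width: 0.6
[ 431.2 -396.4  312.5] [-0.6  0.3 -1.1]
222 142
```

View pics/lamp3.png

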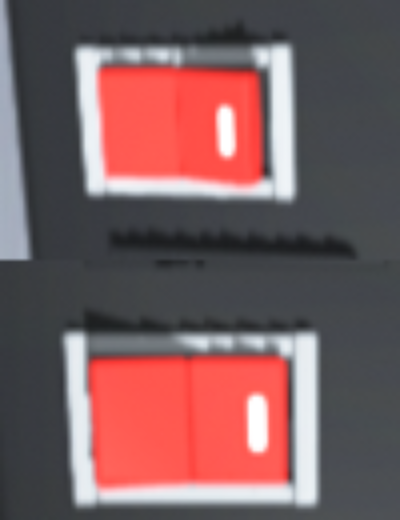

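The shadow in the rocker's frame has moved from the far half to the near half, and the stop held at 23 N, so the lamp rocker is over. Extractor next.

```bash
python3 -m jog '[{"dx":0,"dy":0.04,"dz":0.02,"wx":-0.018,"wy":0.128,"wz":-0.07,"grip":1},{"dx":0,"dy":0.05,"dz":0.01,"wx":-0.018,"wy":0.128,"wz":-0.07,"grip":1},{"dx":0,"dy":0.05,"dz":0,"wx":0,"wy":0,"wz":0,"grip":1},{"dx":0,"dy":0.05,"dz":0,"wx":0,"wy":0,"wz":0,"grip":1},{"dx":0,"dy":0.05,"dz":0,"wx":0,"wy":0,"wz":0,"grip":1},{"dx":0,"dy":0.05,"dz":0,"wx":0,"wy":0,"wz":0,"grip":1},{"dx":0,"dy":0.05,"dz":0,"wx":0,"wy":0,"wz":0,"grip":1},{"dx":0,"dy":0.05,"dz":0,"wx":0,"wy":0,"wz":0,"grip":1},{"dx":0,"dy":0.05,"dz":0,"wx":0,"wy":0,"wz":0,"grip":1},{"dx":0,"dy":0.05,"dz":0,"wx":0,"wy":0,"wz":0,"grip":1}]'
python3 -m jog '[{"dx":0,"dy":0.05,"dz":0,"wx":0,"wy":0,"wz":0,"grip":1},{"dx":0,"dy":0.05,"dz":0,"wx":0,"wy":0,"wz":0,"grip":1},{"dx":0,"dy":0.05,"dz":0,"wx":0,"wy":0,"wz":0,"grip":1},{"dx":0,"dy":0.04,"dz":0,"wx":0,"wy":0,"wz":0,"grip":1},{"dx":0,"dy":0.02,"dz":0,"wx":0,"wy":0,"wz":0,"grip":1},{"dx":0,"dy":0,"dz":0,"wx":0,"wy":0,"wz":0,"grip":1},{"dx":0,"dy":0,"dz":0,"wx":0,"wy":0,"wz":0,"grip":1}]'
cat > ext.py <<'E'
from h import *
s=env.state();im,c=grab('wrist','ext1.png');im=cv2.cvtColor(im,4).astype(int)
print(s['ee_pos'].round(1),s['ee_rot'].round(1),s['force'].round(1))
u,v=map(int,proj(c,[413,320,193]));B,G,R=im[...,0],im[...,1],im[...,2]
m=((G>110)&(R<110)&(G-B>50)).astype(np.uint8);w=np.zeros_like(m);w[max(0,v-40):v+40,u-50:u+50]=1
k=max(cv2.findContours(m*w,0,2)[0],key=cv2.contourArea);r=cv2.minAreaRect(k);print(u,v,r)
print([plane(c,*q,192).round(1) for q in cv2.boxPoints(r)],plane(c,*r[0],193).round(1))
x,y,W,H=cv2.boundingRect(k);w=((im.min(2)>190)).astype(np.uint8);z=np.zeros_like(w);z[y+6:y+H-6,x+5:x+W-3]=1
ys,xs=np.nonzero(w*z);print('bar',xs.mean(),ys.mean(),plane(c,xs.mean(),ys.mean(),199).round(1))
E
python3 ext.py
```

```text
time_s: 5.6
ee_pos: [429.6, 95.9, 339.9]
ee_rot: [179.9, 0.7, 90.3]
force: [0.6, -0.1, -0.1]
gripper_width: 0.5
time_s: 6.3
ee_pos: [430.4, 303.4, 339.9]
ee_rot: [179.9, 0.8, 90.4]
force: [0.5, 0.2, -0.3]
gripper_width: 0.3
[430.4 303.4 339.9] [179.9   0.8  90.4] [ 0.5  0.2 -0.3]
238 162 ((236.51443481445312, 164.18247985839844), (44.1816520690918, 28.107341766357422), 2.602562189102173)
[array([385.5, 302.6, 192. ]), array([388., 334., 192.]), array([435.9, 332.1, 192. ]), array([434.8, 300.6, 192. ])] [411.1 317.7 193. ]
bar 251.10344827586206 165.93103448275863 [427.2 317.1 199. ]
```

View pics/ext1.png

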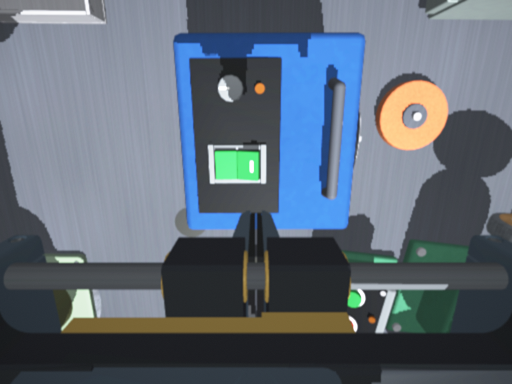

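The wrist picture shows the green rocker at (237,164), its white bar at (251,166), and the far half in shadow, so it is still off. The carrying bar at x≈335 px is clear of the tool's path.

```bash
python3 -m jog '[{"dx":-0.002,"dy":0.007,"dz":-0.04,"wx":0,"wy":0,"wz":0,"grip":1},{"dx":0,"dy":0.007,"dz":-0.04,"wx":0,"wy":0,"wz":0,"grip":1},{"dx":0,"dy":0,"dz":-0.03,"wx":0,"wy":0,"wz":0,"grip":1},{"dx":0,"dy":0,"dz":-0.02,"wx":0,"wy":0,"wz":0,"grip":1},{"dx":0,"dy":0,"dz":-0.006,"wx":0,"wy":0,"wz":0,"grip":1},{"dx":0,"dy":0,"dz":0,"wx":0,"wy":0,"wz":0,"grip":1}]'; python3 -m jog '[{"dx":0,"dy":0,"dz":-0.003,"wx":0,"wy":0,"wz":0,"grip":1},{"dx":0,"dy":0,"dz":-0.002,"wx":0,"wy":0,"wz":0,"grip":1}]'; python3 -m jog '[{"dx":0,"dy":0,"dz":-0.002,"wx":0,"wy":0,"wz":0,"grip":1},{"dx":0,"dy":0,"dz":-0.001,"wx":0,"wy":0,"wz":0,"grip":1}]'
```

```text
time_s: 6.95
ee_pos: [429.3, 316.6, 204.8]
ee_rot: [179.8, 0.7, 90.2]
force: [0.2, -0.0, 0.1]
gripper_width: 0.4
time_s: 7.15
ee_pos: [430.2, 318.0, 201.2]
ee_rot: [179.6, 0.6, 90.3]
force: [-0.7, -0.1, 0.1]
gripper_width: 0.8
time_s: 7.35
ee_pos: [430.4, 318.1, 197.9]
ee_rot: [179.6, 0.6, 90.3]
force: [1.6, 0.7, 2.2]
gripper_width: 0.4
```

```bash
for i in 1; do python3 -m jog '[{"dx":0,"dy":0,"dz":-0.002,"wx":0,"wy":0,"wz":0,"grip":1},{"dx":0,"dy":0,"dz":-0.001,"wx":0,"wy":0,"wz":0,"grip":1}]'; python3 -m jog '[{"dx":0,"dy":0,"dz":-0.001,"wx":0,"wy":0,"wz":0,"grip":1},{"dx":0,"dy":0,"dz":-0.001,"wx":0,"wy":0,"wz":0,"grip":1}]'; done
```

```text
time_s: 7.55
ee_pos: [429.7, 318.1, 194.2]
ee_rot: [179.7, 0.6, 90.3]
force: [1.4, -0.4, 2.3]
gripper_width: 0.4
time_s: 7.75
ee_pos: [429.6, 318.0, 192.7]
ee_rot: [179.7, 0.6, 90.3]
force: [-1.0, -1.7, 9.8]
gripper_width: 0.3
```

```bash
python3 -m jog '[{"dx":0,"dy":0,"dz":-0.002,"wx":0,"wy":0,"wz":0,"grip":1},{"dx":0,"dy":0,"dz":-0.001,"wx":0,"wy":0,"wz":0,"grip":1},{"dx":0,"dy":0,"dz":0,"wx":0,"wy":0,"wz":0,"grip":1}]'; python3 -m jog '[{"dx":0,"dy":0,"dz":0.02,"wx":0,"wy":0,"wz":0,"grip":1},{"dx":0,"dy":0,"dz":0.04,"wx":0,"wy":0,"wz":0,"grip":1},{"dx":0,"dy":0,"dz":0.05,"wx":0,"wy":0,"wz":0,"grip":1},{"dx":0,"dy":-0.015,"dz":0.04,"wx":0,"wy":0,"wz":0,"grip":1},{"dx":0,"dy":0,"dz":0,"wx":0,"wy":0,"wz":0,"grip":1}]'
python3 - <<'E'
from h import *
s=env.state();im,c=grab('wrist');print(s['ee_pos'].round(1),s['force'].round(1))
u,v=map(int,proj(c,[411,318,193]));print(u,v)
a=cv2.imread('pics/ext1.png')[130:195,187:287];b=cv2.cvtColor(im,4)[v-35:v+30,u-50:u+50]
cv2.imwrite('pics/ext2.png',cv2.resize(np.vstack([a,b]),None,fx=4,fy=4))
E
```

```text
time_s: 8.05
ee_pos: [429.6, 318.1, 192.5]
ee_rot: [179.6, 0.6, 90.3]
force: [-3.4, -2.4, 19.7]
gripper_width: 0.4
time_s: 8.55
ee_pos: [430.7, 303.0, 344.7]
ee_rot: [179.3, 0.4, 90.3]
force: [0.1, 0.4, -0.1]
gripper_width: 0.1
[430.7 303.  344.7] [ 0.1  0.4 -0.1]
234 163
```

View pics/ext2.png

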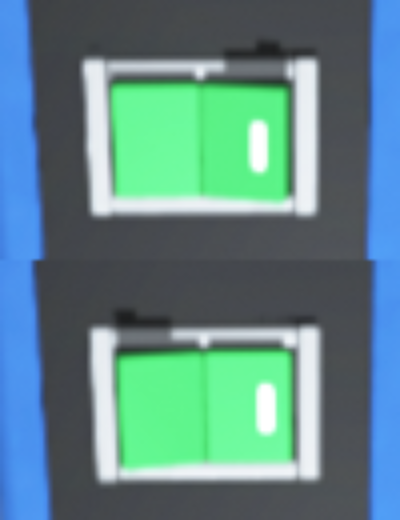

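The shadow on the extractor rocker moved to the near half, and it stopped at about 20 N, so it is on. Buffer next.

```bash
python3 -m jog '[{"dx":0.01,"dy":-0.02,"dz":0,"wx":0,"wy":0,"wz":0.148,"grip":1},{"dx":0.01,"dy":-0.02,"dz":0,"wx":0,"wy":0,"wz":0.148,"grip":1},{"dx":0.01,"dy":-0.02,"dz":0,"wx":0,"wy":0,"wz":0.148,"grip":1},{"dx":0.01,"dy":-0.02,"dz":0,"wx":0,"wy":0,"wz":0.148,"grip":1},{"dx":0.01,"dy":-0.02,"dz":0,"wx":0,"wy":0,"wz":0.148,"grip":1},{"dx":0.01,"dy":-0.02,"dz":0,"wx":0,"wy":0,"wz":0.148,"grip":1},{"dx":0.01,"dy":-0.02,"dz":0,"wx":0,"wy":0,"wz":0.148,"grip":1},{"dx":0.01,"dy":-0.02,"dz":0,"wx":0,"wy":0,"wz":0.148,"grip":1},{"dx":0.01,"dy":-0.02,"dz":0,"wx":0,"wy":0,"wz":0.148,"grip":1},{"dx":0.01,"dy":-0.02,"dz":0,"wx":0,"wy":0,"wz":0.148,"grip":1}]'
python3 -m jog '[{"dx":0.005,"dy":-0.012,"dz":-0.03,"wx":-0.01,"wy":-0.14,"wz":0,"grip":1},{"dx":0,"dy":0,"dz":-0.03,"wx":-0.01,"wy":-0.14,"wz":0,"grip":1},{"dx":0,"dy":0,"dz":-0.03,"wx":-0.01,"wy":-0.14,"wz":0,"grip":1},{"dx":0,"dy":0,"dz":-0.024,"wx":0,"wy":0,"wz":0,"grip":1},{"dx":0,"dy":0,"dz":0,"wx":0,"wy":0,"wz":0,"grip":1},{"dx":0,"dy":0,"dz":0,"wx":0,"wy":0,"wz":0,"grip":1}]'
cat > buf.py <<'E'
from h import *
import sys
s=env.state();im,c=grab('wrist',sys.argv[1]);im=cv2.cvtColor(im,4).astype(int);B,G,R=im[...,0],im[...,1],im[...,2]
from scipy.spatial.transform import Rotation as T
print(s['ee_pos'].round(1),s['ee_rot'].round(1),s['force'].round(1),'tool z',T.from_euler('xyz',s['ee_rot'],degrees=True).as_matrix()[:,2].round(3))
for nm,P,m in(('green',[589,87,112],(G>110)&(R<120)&(G-B>40)&(G-R>70)),('red',[584,31,109],(R>130)&(G<110)&(B<110))):
    u,v=map(int,proj(c,P));w=np.zeros_like(m);w[v-30:v+30,u-30:u+30]=1
    for k in sorted(cv2.findContours((m&w).astype(np.uint8),0,2)[0],key=cv2.contourArea)[-2:]:
        if len(k)<6: continue
        (x,y),ax,an=cv2.fitEllipse(k);print(nm,(u,v),round(x,1),round(y,1),np.round(ax,1),plane(c,x,y,P[2]).round(1))
E
python3 buf.py buf1.png
```

```text
time_s: 9.6
ee_pos: [528.7, 102.1, 336.4]
ee_rot: [179.8, 0.4, 175.5]
force: [0.0, -1.1, 0.2]
gripper_width: 0.4
time_s: 10.2
ee_pos: [535.1, 91.1, 231.9]
ee_rot: [179.5, 22.5, 174.9]
force: [-0.1, -0.0, -0.4]
gripper_width: 0.5
[535.1  91.1 231.9] [179.5  22.5 174.9] [-0.1 -0.  -0.4] tool z [ 0.382 -0.026 -0.924]
green (256, 186) 253.7 184.6 [22.6 23. ] [586.6  83.9 112. ]
red (204, 184) 225.9 211.5 [1.1 5.8] [625.   48.2 109. ]
red (204, 184) 202.0 182.6 [21.6 22.6] [581.2  29.  109. ]
```

View pics/buf1.png

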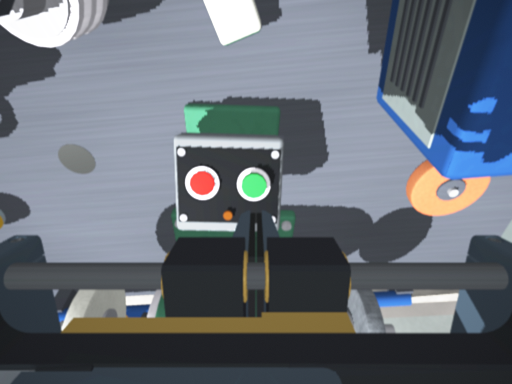

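The wrist picture shows the green button at (254,185) and the red one at (202,183), 55 mm apart as given. The tool axis is lined up with green.

```bash
python3 -m jog '[{"dx":0.017,"dy":-0.002,"dz":-0.037,"wx":0,"wy":-0.025,"wz":0,"grip":1},{"dx":0.014,"dy":-0.002,"dz":-0.032,"wx":0,"wy":0,"wz":0,"grip":1},{"dx":0.009,"dy":-0.001,"dz":-0.02,"wx":0,"wy":0,"wz":0,"grip":1},{"dx":0.004,"dy":0,"dz":-0.01,"wx":0,"wy":0,"wz":0,"grip":1},{"dx":0,"dy":0,"dz":0,"wx":0,"wy":0,"wz":0,"grip":1},{"dx":0,"dy":0,"dz":0,"wx":0,"wy":0,"wz":0,"grip":1}]'; python3 -m jog '[{"dx":0.003,"dy":0,"dz":-0.007,"wx":0,"wy":0,"wz":0,"grip":1},{"dx":0.002,"dy":0,"dz":-0.005,"wx":0,"wy":0,"wz":0,"grip":1},{"dx":0,"dy":0,"dz":0,"wx":0,"wy":0,"wz":0,"grip":1}]'
```

```text
time_s: 10.85
ee_pos: [580.1, 86.1, 134.9]
ee_rot: [179.4, 24.1, 174.9]
force: [-0.4, -0.2, 0.7]
gripper_width: 0.7
time_s: 11.15
ee_pos: [583.8, 85.9, 121.2]
ee_rot: [179.4, 24.0, 174.9]
force: [0.2, 0.9, 0.3]
gripper_width: 0.8
```

```bash
python3 -m jog '[{"dx":0.002,"dy":0,"dz":-0.004,"wx":0,"wy":0,"wz":0,"grip":1},{"dx":0.001,"dy":0,"dz":-0.003,"wx":0,"wy":0,"wz":0,"grip":1}]'; python3 -m jog '[{"dx":0.001,"dy":0,"dz":-0.002,"wx":0,"wy":0,"wz":0,"grip":1},{"dx":0.001,"dy":0,"dz":-0.002,"wx":0,"wy":0,"wz":0,"grip":1}]';python3 -m jog '[{"dx":0.001,"dy":0,"dz":-0.002,"wx":0,"wy":0,"wz":0,"grip":1},{"dx":0,"dy":0,"dz":-0.001,"wx":0,"wy":0,"wz":0,"grip":1}]'
```

```text
time_s: 11.35
ee_pos: [587.2, 86.0, 114.5]
ee_rot: [179.4, 24.0, 174.9]
force: [1.0, -0.3, 0.1]
gripper_width: 0.8
time_s: 11.55
ee_pos: [588.8, 85.7, 110.4]
ee_rot: [179.4, 24.0, 174.9]
force: [-1.6, -0.7, 3.1]
gripper_width: 0.5
time_s: 11.75
ee_pos: [589.9, 85.6, 107.9]
ee_rot: [179.4, 24.0, 174.9]
force: [-6.9, -1.3, 12.4]
gripper_width: 0.4
```

```bash
python3 -m jog '[{"dx":0.001,"dy":0,"dz":-0.002,"wx":0,"wy":0,"wz":0,"grip":1},{"dx":0,"dy":0,"dz":-0.001,"wx":0,"wy":0,"wz":0,"grip":1},{"dx":0,"dy":0,"dz":0,"wx":0,"wy":0,"wz":0,"grip":1},{"dx":0,"dy":0,"dz":0,"wx":0,"wy":0,"wz":0,"grip":1}]'; python3 -m jog '[{"dx":-0.009,"dy":0,"dz":0.02,"wx":0,"wy":0,"wz":0,"grip":1},{"dx":-0.016,"dy":0.002,"dz":0.037,"wx":0,"wy":0,"wz":0,"grip":1},{"dx":-0.018,"dy":0.003,"dz":0.04,"wx":0,"wy":0,"wz":0,"grip":1},{"dx":-0.013,"dy":0.001,"dz":0.03,"wx":0,"wy":0,"wz":0,"grip":1},{"dx":0,"dy":0,"dz":0,"wx":0,"wy":0,"wz":0,"grip":1},{"dx":0,"dy":0,"dz":0,"wx":0,"wy":0,"wz":0,"grip":1}]'; python3 buf.py buf2.png
python3 -c "
import cv2,numpy as np
a,b=[cv2.imread(f'pics/buf{i}.png')[125:235,160:300] for i in(1,2)]
cv2.imwrite('pics/bufc.png',cv2.resize(np.hstack([a,b]),None,fx=2.8,fy=2.8))"
```

```text
time_s: 12.15
ee_pos: [590.1, 85.6, 107.8]
ee_rot: [179.4, 24.1, 174.8]
force: [-19.6, -1.4, 27.9]
gripper_width: -0.0
time_s: 12.75
ee_pos: [535.2, 92.1, 231.9]
ee_rot: [179.4, 24.1, 174.9]
force: [0.7, 1.2, -1.0]
gripper_width: 0.3
[535.2  92.1 231.9] [179.4  24.1 174.9] [ 0.7  1.2 -1. ] tool z [ 0.408 -0.025 -0.913]
green (255, 182) 252.4 179.7 [21.5 22.9] [584.5  84.  112. ]
red (202, 181) 226.0 209.5 [5.7 8.1] [627.6  49.2 109. ]
red (202, 181) 200.0 179.2 [22.9 24. ] [580.9  28.4 109. ]
```

View pics/bufc.png

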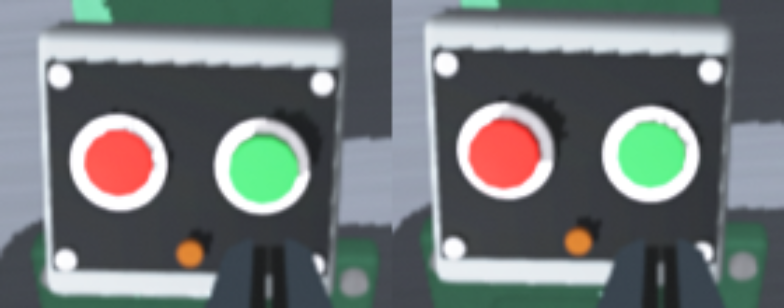

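Green now sits flush and red stands proud with the shadow beside it. That is the reverse of before, so the button is home. I'll check the loose items numerically, then hand in.

Run:
```python
from h import *
s=.64
for n,obj in(('top',{'rotor':(435,357),'bar':(378,355),'jar':(541,250),'flap':(270,250),'grinder':(612,330),'driver':(197,310)}),('scene',{'rotor':(437,257),'bar':(473,307),'jar':(272,242),'flap':(463,487),'driver':(595,510)})):
    g=cv2.cvtColor(grab(n)[0],cv2.COLOR_RGB2GRAY);a=cv2.imread(f'pics/{n}0.png',0)
    for k,(x,y) in obj.items():
        x=int(x*s);y=int(y*s);q=a[y-14:y+14,x-14:x+14];w=g[y-22:y+22,x-22:x+22]
        _,v,_,l=cv2.minMaxLoc(cv2.matchTemplate(w,q,cv2.TM_CCOEFF_NORMED));print(n,k,round(v,3),l[0]-8,l[1]-8)
st=env.state();print(st['force'].round(1),abs(st['qvel']).max().round(2),st['time_s'])
```

```text
top rotor 1.0 0 0
top bar 0.129 -2 8
top jar 0.998 0 0
top flap 0.999 0 0
top grinder 0.999 0 0
top driver 0.999 0 0
scene rotor 0.651 0 0
scene bar 0.933 0 0
scene jar 0.999 0 0
scene flap 0.999 0 0
scene driver 0.999 0 0
[ 0.5 -0.  -0.2] 0.45 12.9
```

```bash
python3 -c "
from workcell import env
print(env.job_done())"
```

```text
the job is handed in; nothing more can be done
None
```

I switched on the lamp, then the extractor, then pressed the buffer's green start button home. The job was handed in at about 13 s of the 54 s allowed, and the system gives no verdict.

- **Presses:** I pushed each control to its end stop: about 25 N on the lamp, 20 N on the extractor and 34 N on the button. These are below the 40 N limit on the arm and gripper body.
- **Lamp and extractor:** close-up pictures before and after show the shadow moving from the far half of the rocker to the near half on both, so both are over.
- **Buffer:** the green button went from proud to flush and the red one came out. I never moved the tool onto the red button.
- **Loose things:** they showed no shift in the camera pictures.
- **Weaker checks:** the green bar was hidden by the arm in the top view (match 0.13), so its check rests on the scene view (0.93, no shift). The rotor's scene match was only 0.65, probably because the arm or its shadow was in the way, but its top-view match was 1.0.
- **Final state:** the tool was clear of everything, about 135 mm from the button, with a force reading near zero. I did not look at the two rockers again after pressing the button.

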